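# Set the swatch-card gauge to its pinned stop

### The job

Set the card gauge for the next batch of swatch cards: press down the plate in the middle of the rail carriage to free its brake and, keeping it pressed, push the carriage along the rail until it rests against the stop that has the upright ball-headed pin (not the plain stop). Then let the plate come back up so that the brake holds the carriage there. Use the fingertips only: grip or lift nothing, never force the carriage along with its brake on, and leave the bottles, pot and wooden block where they stand.

Things in the scene. Friction and masses are not known exactly. Their poses are not given: they have to be found in the camera images.
- rail: Card gauge fixed to the table: a plywood bed board 270 x 550 mm, 12 mm thick, with an aluminium rail 44 mm wide, 530 mm long, top 32 mm above the table. Origin: on the table under the middle of the rail. y runs along the rail, x across it to the side where the bed is wide, z up. The board spans -65 to +205 mm in x.
- carriage (a joint): Place of the carriage along the rail in m: 0 at the rail's middle, growing along the rail's +y. With the brake on it takes about 15 to 30 N to budge; with it off about 1 N plus 6 N per m/s. A thin aluminium fence stands out from the carriage 182 mm to +x of the rail's middle, over the bed, its top 40 mm above the table.
- plate (a joint): How far the black press plate is pushed down, in m: about 0 at rest (sprung up, brake on), 0.008 fully down. It starts to give at about 6 N and takes about 8.5 N fully down; the brake is free when it is over 1.5 mm down and bites again when it comes up.
- plate_top (a point): Centre of the press plate's upper face, the carriage's middle; 55 mm above the table at rest. Plate: 96 mm across x 65 mm along the rail. The dark steel carriage is 100 mm across x 90 mm along, with an upright cheek 10 mm thick across each end, tops 66 mm above the table; the well between the cheeks is 70 mm long, open at its sides, the plate its floor. Axes as the rail's.
- pin_stop_top (a point): Centre of the upper face of the marked stop's block, at its pin's foot. Aluminium block 80 mm across x 24 mm along, fixed astride the rail, upper face 50 mm above the table; its dark steel pin ends in a 22 mm ball, top 84 mm above the table. At either end of the rail. With the carriage against it the plate's centre is 57 mm away along the rail. Axes as the rail's.
- plain_stop_top (a point): Centre of the upper face of the other stop, at the other end of the rail: the same block without a pin. Axes as the rail's.
- dropper: Loose amber dropper bottle with a black rubber bulb, 34 mm wide and 93 mm tall, beyond one end of the rail (negative y). Origin under its centre.
- inkpot: Loose low glass ink pot with a black cap, 48 mm wide and 42 mm tall, on the robot's side of the rail. Origin under its centre.
- block: Loose wooden brush block 45 x 45 x 50 mm, beyond the other end of the rail (positive y). Origin under its centre.
- jar: Loose green glass jar with a metal cap, 60 mm wide and 75 mm tall, on the robot's side of the rail. Origin under its centre.

How it is judged (in metres and radians):
On the way, in this order (a step that is already met when the one before it is completed fails the run):
1. the plate is pressed down and the brake is free, the carriage still well away from the pinned stop (value of joint plate above 0.002 m and horizontal distance between plate_top and pin_stop_top above 0.075 m), for 0.1 s.
2. the carriage reaches the pinned stop with its plate still pressed (value of joint plate above 0.001 m and horizontal distance between plate_top and pin_stop_top below 0.06 m), for 0.1 s.
At the end, for the whole second after the job is handed in: The carriage rests against the pinned stop (gap under 3 mm), at rest, the plate is up again (less than 1 mm down, brake on), and the bystanders are within 20 mm of where they stood (horizontal distance between plate_top and pin_stop_top below 0.06 m and value of joint plate below 0.001 m and velocity of joint carriage between -0.005 and 0.005 m/s and distance of each of dropper, inkpot, block, jar from where it was at the start of the episode below 0.02 m); the robot touches nothing.
It fails at once if the carriage is forced along (faster than 8 mm/s) with its brake on (value of joint plate below 0.0003 m and (velocity of joint carriage above 0.008 m/s or velocity of joint carriage below -0.008 m/s)).
It fails at once if the press plate is pulled upward, as by gripping or lifting it (value of joint plate below -0.0012 m).
It fails at once if a bottle, pot or the wooden block is lifted, carried or shoved more than 20 mm, or tipped over (distance of any of dropper, inkpot, block, jar from where it was at the start of the episode above 0.02 m or height (world z) of any of dropper, inkpot, block, jar above 0.012 m or angle between any of dropper, inkpot, block, jar's own z axis and vertical above 0.5 rad).
It also fails if it takes over 38 s, if anything falls off the work surface, if the arm or the gripper's body presses on something with over 40 N, if the wrist force passes 120 N, or if a joint passes its speed limit or range.

### The arm

A 6-joint arm with a two-finger parallel gripper is mounted at the origin on the work surface. World frame = base frame: x ahead of the robot, y to its left, z up, the work surface at z = 0. Lengths are in mm, angles in degrees, forces in N, time in s.
With the tool pointing down it reaches from about 250 to 800 mm from the base axis. Payload 3.9 kg.
Tool frame: the origin (TCP) lies between the finger pads; the fingertips stand 25 mm ahead of it and the grasp point (between the pads) lies 6 mm ahead of it; x points along the fingers, y is the direction in which the jaws open and shut, and the axes are right-handed (so a half turn about x gives the same grasp; the last joint's range is limited). The gripper opens to 85 mm and grips with 20 to 120 N. Pads are 22 mm wide; open, the fingers measure 114 mm over their backs; the gripper's body (76 mm by 85 mm) begins 54 mm behind the grasp point. The pads swing forward as they close: fully open they stand 13 mm farther back than shut.
Start: joints at [74.542, 14.897, -7.913, 67.191, 0, 90], TCP at [139.928, 505.999, 256.304] pointing down, gripper open.
Joint ranges: [-159.42, 159.42], [-47.68, 98.78], [-73.54, 78.23], [-108.79, 121.32], [-90, 84.71], [-180, 180]. Speed limits (degrees/s): [147.25, 147.25, 180, 180, 180, 180].

### API

Orientations are given as [roll, pitch, yaw] about the fixed x, y, z axes, in that order (R = Rz(yaw) Ry(pitch) Rx(roll)).
In Python, from rig import manip gives the robot as it stands.
- The arm moves only by the tool apply_moves, never from a script. Its argument "targets" is a list of rows, each a list of 3 entries, a list of its own where there are three numbers: the shift along the world's x, y, z in mm, then the turn, a rotation vector about the world's x, y, z in degrees, then the finger opening in mm, from 0 to 85.4. In form: [[[dx, dy, dz], [rx, ry, rz], gripper], ...]. A call has 1 to 12 rows; each row is the pose to reach, as a shift and turn from the pose measured when the call began; what a row does not reach only later rows make up. A row lasts 1/10 s, in which the tool goes at most 50 mm and 8.59 degrees, less where a joint would pass 70% of its speed; a pose out of reach is approached as far as the arm can. A call with a gripper value outside its range is refused whole. The fingers move at their own pace and stop on an object; the grip force is fixed at half the most. Time passes only in rows, so rows that repeat a pose let the fingers close. It gives the time, the measured TCP pose, the force and the opening at its end, in the units of the state.
- manip.sense(): the state, without advancing time (a new reading comes with each control period).
- manip.capture(name): name is "scene" or "side" or "wrist"; returns a dict with "pixels" (420x560x3 uint8, red, green, blue), "camera_matrix" (3x3 intrinsics, pixels), "k1" (the pictures are not rectified: a ray, as slopes to the right and down, at radius r is drawn at 1 + k1 r^2 times it, then the intrinsics apply), "eye" and "attitude" of the camera in the world. Camera axes: x right, y up, looking along -z (the intrinsics and any distortion apply to the point x, -y, -z); pixel columns grow to the right and rows downward; lengths in mm; the calibration is good to about 2 mm. A picture is of the moment at which its call begins. There is no depth.
- manip.hand_in(): hands the job in, once; it reports no verdict.
The state is a dict: "clock": time; "joint_positions": joint angles; "dq": joint speeds; "joint_efforts": joint torques, N m; "position": TCP position; "orientation": TCP orientation; "ft_force": force on the tool from outside, world axes, zero at the start; "torque": the same for the moment, N m; "opening": finger opening in mm.
Only numpy, scipy, OpenCV 4.12 (cv2) and the standard library are available. Lean on these libraries where they do the work, as an engineer would, in place of code of your own. Each camera call takes 0.05 s, during which the arm holds its last target.

## Working session

There is one attempt and no reset: what is moved stays moved. The work goes in short steps, Python scripts to look and compute and a tool call to move; the robot and the scene stay as the last step left them, time stands still between calls to the robot, and variables do not carry over. Pictures are saved under pics/ and viewed, and the job is handed in when it is done.

Besides the shell and the picture viewer there is one more tool, called after ">>>" by a JSON object that holds its "op" and its "data", one argument or row to a line. apply_moves: Moves the arm, as the interface text tells. Its arguments: {"type":"object","properties":{"targets":{"type":"array"}},"required":["targets"]}

```bash
ls; mkdir -p pics; python3 - <<'E'
from rig import manip
import cv2,pickle
d={}
for n in ("scene","side","wrist"):
    c=manip.capture(n); d[n]=c
    cv2.imwrite(f"pics/{n}0.png",c["pixels"][:,:,::-1])
    print(n,c["camera_matrix"],c["k1"],c["eye"],c["attitude"])
pickle.dump(d,open("cap0.pkl","wb"))
print(manip.sense())
E
```

```text
pics
scene [[403.0332485    0.         275.75015549]
 [  0.         403.0332485  209.71754543]
 [  0.           0.           1.        ]] -0.06830618097298748 [902.47200675 450.32395595 876.65278587] [ 35.30931188   0.95374477 134.80385516]
side [[392.32866672   0.         283.55075752]
 [  0.         392.32866672 218.03405061]
 [  0.           0.           1.        ]] 0.017601484009562626 [ 103.99574869 -704.40361186  803.21245584] [ 49.09977427   0.91216983 -31.9959986 ]
wrist [[310.55850774   0.         275.60460551]
 [  0.         310.55850774 201.88128112]
 [  0.           0.           1.        ]] -0.05149817947615812 [ 60.23760165 527.52658593 372.68168342] [-18.57819464   0.13586905  74.53913352]
{'clock': 0.15, 'joint_positions': array([ 7.45415218e+01,  1.49295616e+01, -7.97017576e+00,  6.71904675e+01,
       -5.93218364e-04,  9.00008705e+01]), 'dq': array([-0.15403526, -0.19476889,  0.26879117, -0.08149837,  0.0548411 ,
       -0.01525157]), 'joint_efforts': array([-4.82376126e-04, -4.06006730e+01,  2.54165930e+01,  1.26909191e-02,
        1.97988169e-05,  3.28916904e-06]), 'position': array([139.80342268, 505.52574238, 255.62422864]), 'orientation': array([ -89.6223383 ,   89.9097932 , -105.08168661]), 'ft_force': array([0.41136533, 0.52434028, 0.69295688]), 'torque': array([-0.01056249, -0.02867211,  0.02316079]), 'opening': 85.44606669544319}
```

View pics/scene0.png

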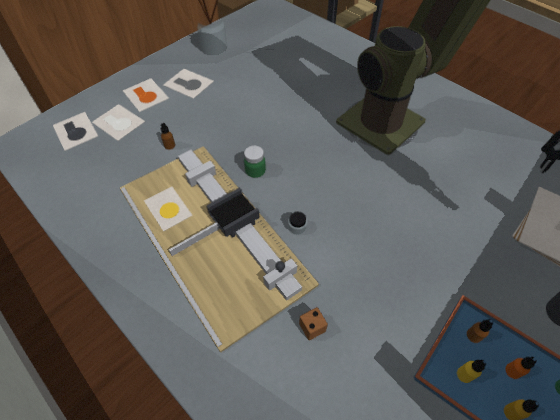

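View pics/side0.png

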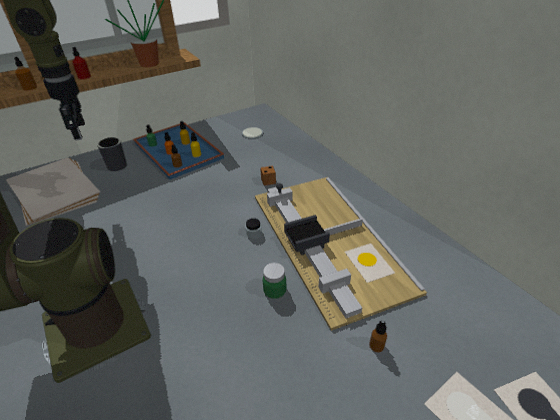

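View pics/wrist0.png

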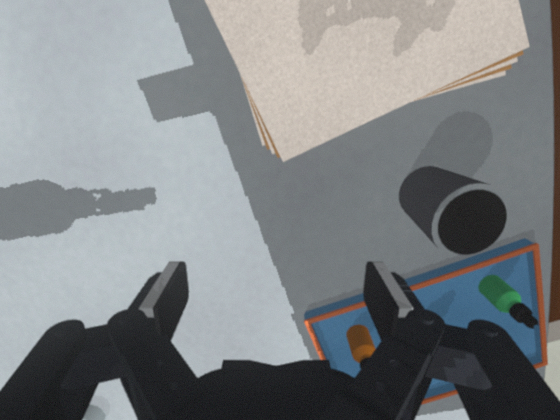

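The pinned stop is at about (281,270) in the scene view and (280,190) in the side view, at the block's end of the rail. The plain stop is at the dropper's end. I'll zoom in to get accurate features.

```bash
python3 - <<'E'
import pickle,cv2
d=pickle.load(open("cap0.pkl","rb"))
a=d["scene"]["pixels"][130:350,110:330,::-1]; cv2.imwrite("pics/scz.png",cv2.resize(a,(660,600)[:0] or None,fx=2.7,fy=2.7,interpolation=cv2.INTER_CUBIC))
a=d["side"]["pixels"][160:340,240:440,::-1]; cv2.imwrite("pics/siz.png",cv2.resize(a,None,fx=3.3,fy=3.3,interpolation=cv2.INTER_CUBIC))
E
```

```text
(no output)
```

View pics/scz.png

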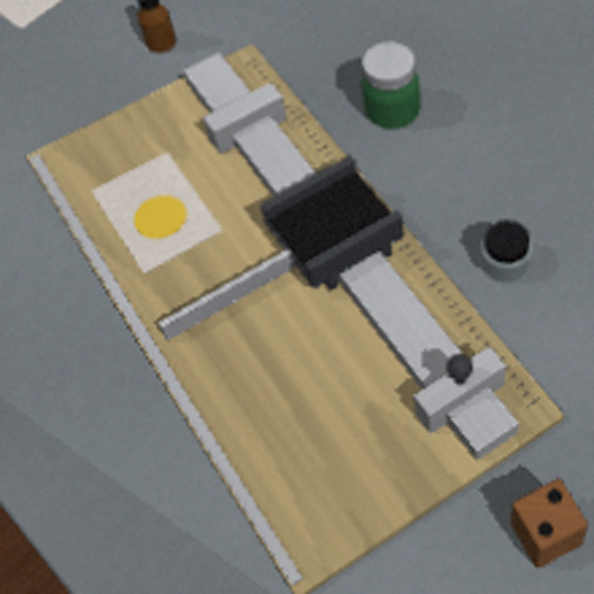

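View pics/siz.png

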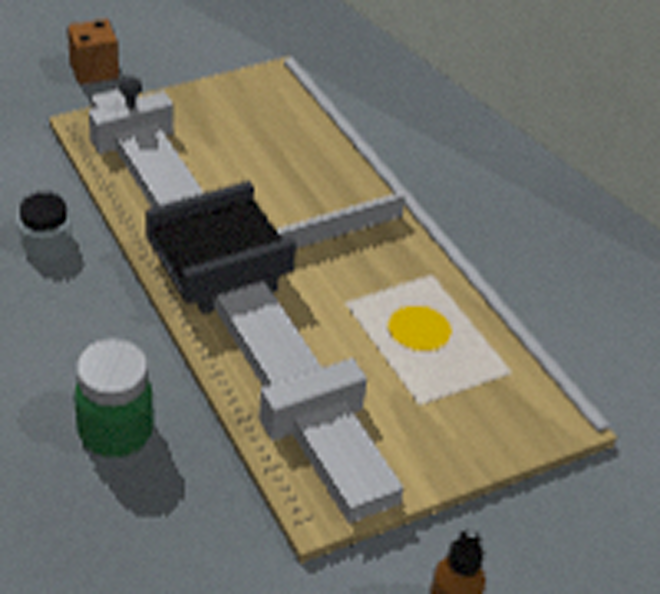

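```bash
cat > h.py <<'E'
import numpy as np
from scipy.spatial.transform import Rotation as R
def proj(c,P):
    P=np.atleast_2d(P); A=R.from_euler('xyz',c["attitude"],degrees=True).as_matrix()
    p=(P-c["eye"])@A; s=np.c_[p[:,0]/-p[:,2],-p[:,1]/-p[:,2]]
    s=s*(1+c["k1"]*(s**2).sum(1,keepdims=True)); K=c["camera_matrix"]
    return np.c_[K[0,0]*s[:,0]+K[0,2],K[1,1]*s[:,1]+K[1,2]]
def ray(c,uv,z):
    K=c["camera_matrix"]; d=np.array([(uv[0]-K[0,2])/K[0,0],(uv[1]-K[1,2])/K[1,1]]); s=d.copy()
    for _ in range(20): s=d/(1+c["k1"]*(s@s))
    A=R.from_euler('xyz',c["attitude"],degrees=True).as_matrix()
    v=A@np.array([s[0],-s[1],-1]); return np.array(c["eye"])+v*(z-c["eye"][2])/v[2]
E
cat > fit.py <<'E'
import pickle,numpy as np
from h import *
from scipy.optimize import least_squares
d=pickle.load(open("cap0.pkl","rb"))
bed=[(-65,-275,12),(205,-275,12),(-65,275,12),(205,275,12)]
S=[("b",bed[0],250,45),("b",bed[1],28,155),("b",bed[2],563,414),("b",(-22,265,32),517,424),("b",(22,265,32),475,446),("b",(-22,-265,32),222,54),("b",(22,-265,32),185,74),("s",(0,0,73),460,367),
("c",(50,45,66),308,267),("c",(-50,45,66),401,217),("c",(50,-45,66),263,208),("c",(-50,-45,66),350,159)]
D=[("b",bed[2],50,122),("b",bed[3],285,58),("b",bed[1],615,437),("b",bed[0],300,555),("b",(22,-265,32),402,487),("s",(0,0,73),130,90),
("c",(-50,-45,66),187,278),("c",(50,-45,66),294,240),("c",(-50,45,66),148,210),("c",(50,45,66),252,185)]
def model(p,k,P):
    x,y,w,q,s=p[:5]; P=np.array(P,float); 
    if k=="c":P[1]+=q
    if k=="s":P[1]+=s
    return R.from_euler('z',w).apply(P)+[x,y,0]
def res(p,n=None):
    o=[]
    for nm,L,f,u0,v0 in(("scene",S,2.7,110,130),("side",D,3.3,240,160)):
        c=d[nm]
        for k,P,u,v in L:
            o.append(proj(c,model(p,k,P))[0]-[u0+(u+.5)/f-.5,v0+(v+.5)/f-.5])
    return np.array(o).ravel()
best=None
for w in np.arange(0,6.28,.5):
    r=least_squares(res,[500,0,w,0,200],loss="soft_l1")
    if best is None or r.cost<best.cost: best=r
p=best.x; print(p[:2],np.degrees(p[2]),p[3:],best.cost); np.set_printoptions(suppress=True,precision=1)
print(res(p).reshape(-1,2))
print("plate",model(p,"c",(0,0,55)),"pin",model(p,"s",(0,0,50)))
for nm,uv,z in [("scene",(254,152),75),("side",(274,271),75),("scene",(298,218),42),("side",(253,224),42),("scene",(313,320),45)]: print(nm,ray(d[nm],uv,z))
E
python3 fit.py
```

```text
[573.81377961 -53.20018781] -2170.000101531086 [  6.32432592 209.89364671] 14.283658436814747
[[ 1.  -0.8]
 [-0.9  0.1]
 [ 0.6  0.5]
 [ 0.7 -0.1]
 [ 0.5  2.3]
 [-1.  -0.7]
 [-0.8 -1.4]
 [-0.4  0.1]
 [ 0.4  1.1]
 [ 0.6 -0.4]
 [-1.5 -1.7]
 [ 0.1 -2. ]
 [-0.6 -1.6]
 [ 1.3 -0.8]
 [ 0.9  0.2]
 [-0.1  0.2]
 [ 0.4  0.3]
 [ 0.2 -0.7]
 [-0.3 -0.4]
 [ 0.8  1.1]
 [-1.1 -0.4]
 [-0.6 -1.8]]
plate [574.9 -47.   55. ] pin [610.3 153.5  50. ]
scene [ 413.6 -137.4   75. ]
side [ 414.8 -140.8   75. ]
scene [472.   81.6  42. ]
side [470.6  73.5  42. ]
scene [642.9 284.6  45. ]
```

```bash
python3 - <<'E'
from rig import manip
from h import *
s=manip.sense(); M=R.from_euler('xyz',s["orientation"],degrees=True).as_matrix(); print(M.round(3)); print(s["clock"],s["position"],np.degrees(np.arctan2(M[1,1],M[0,1])))
E
```

```text
[[-0.     0.267  0.964]
 [-0.002  0.964 -0.267]
 [-1.    -0.002  0.   ]]
0.15 [139.80342268 505.52574238 255.62422864] 74.5406512136356
```

>>> {"op": "apply_moves", "data": {
  "targets": [
    [[10,-12,0],[0,0,-2],0],
    [[28,-34,0],[0,0,-5],0],
    [[50,-60,0],[0,0,-9],0],
    [[72,-87,0],[0,0,-13.5],0],
    [[95,-114,0],[0,0,-18],0],
    [[118,-142,0],[0,0,-22.5],0],
    [[140,-170,0],[0,0,-27],0],
    [[163,-198,0],[0,0,-31],0],
    [[185,-225,0],[0,0,-35],0],
    [[203,-248,0],[0,0,-39],0],
    [[215,-262,0],[0,0,-41.5],0],
    [[219,-268,0],[0,0,-42.5],0]
  ]
}}

```text
clock: 1.35
position: [359.5, 235.4, 255.5]
orientation: [-73.4, 89.9, -131.7]
ft_force: [-0.4, 0.2, -0.3]
opening: -0.1
```

>>> {"op": "apply_moves", "data": {
  "targets": [
    [[10,-12,0],[0,0,-2],0],
    [[28,-34,0],[0,0,-5],0],
    [[50,-60,0],[0,0,-9],0],
    [[72,-87,0],[0,0,-13.5],0],
    [[95,-114,0],[0,0,-18],0],
    [[118,-142,-5],[0,0,-22.5],0],
    [[140,-170,-15],[0,0,-27],0],
    [[163,-198,-28],[0,0,-31],0],
    [[185,-225,-42],[0,0,-35],0],
    [[203,-248,-55],[0,0,-39],0],
    [[215,-261,-65],[0,0,-41],0],
    [[218.5,-265.5,-70],[0,0,-41.7],0]
  ]
}}

```text
clock: 2.55
position: [578.2, -30.9, 184.2]
orientation: [-80.6, 89.8, 179.4]
ft_force: [-0.9, -0.1, -0.6]
opening: 0.1
```

```bash
python3 - <<'E'
from rig import manip
import cv2
d={}
for n in ("scene","side","wrist"):
    c=manip.capture(n); d[n]=c
    im=c["pixels"][:,:,::-1]
    if n=="scene": im=cv2.resize(im[100:320,130:350],None,fx=2.7,fy=2.7)
    if n=="side": im=cv2.resize(im[100:280,200:400],None,fx=3.3,fy=3.3)
    cv2.imwrite(f"pics/{n}1.png",im)
s=manip.sense();print(s["clock"],s["position"],s["orientation"],s["opening"],s["ft_force"])
E
```

```text
2.7 [577.11606011 -29.32668295 185.34124171] [-87.66636367  89.79505943 172.46293225] 0.07166194329911399 [-0.53320704  0.22903128 -0.17055386]
```

View pics/scene1.png

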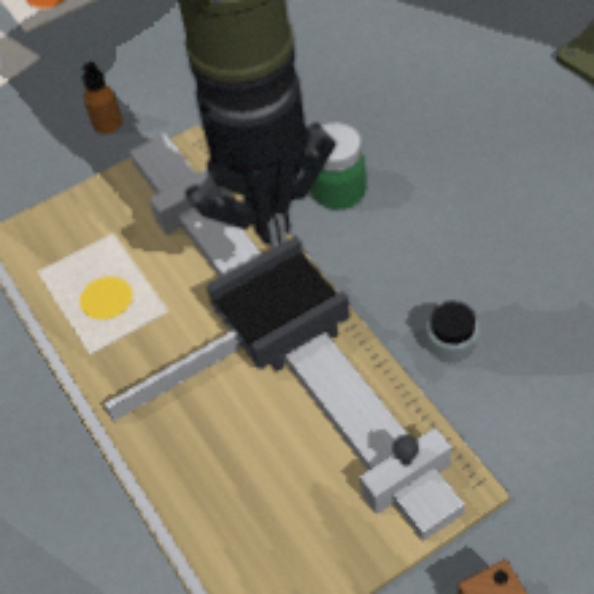

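View pics/wrist1.png

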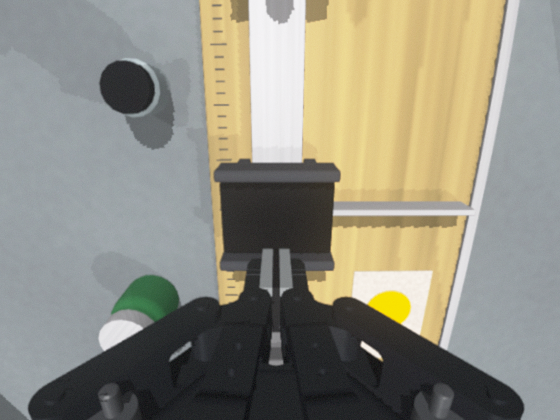

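View pics/side1.png

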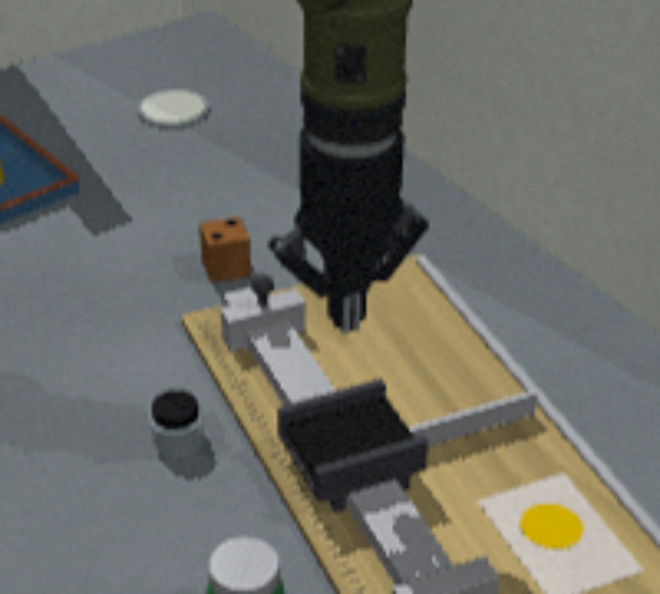

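Carriage is seen in the wrist view: the far cheek is at about (278,170), the near cheek at (277,262), and the fingertips are centred on the plate across the rail. I'll cross-check with rays.

```bash
python3 - <<'E'
from rig import manip
from h import *
import cv2
c=manip.capture("wrist")
cv2.imwrite("pics/wz.png",cv2.resize(c["pixels"][140:290,190:370,::-1],None,fx=4,fy=4))
for uv in [(216,166),(340,166),(222,266),(333,266)]: 
    p=ray(c,uv,66); q=R.from_euler('z',10,degrees=True).apply(p-[573.8,-53.2,0]); print(uv,p.round(1),q.round(1))
s=manip.sense();print(s["position"],s["orientation"], R.from_euler('z',10,degrees=True).apply(s["position"]-[573.8,-53.2,0]))
for P in [(0,41,66),(0,-29,66)]: print(proj(c,R.from_euler('z',-10,degrees=True).apply(P)+[573.8,-53.2,0]))
E
```

```text
(216, 166) [536.    9.9  66. ] [-48.2  55.5  66. ]
(340, 166) [630.7  -6.5  66. ] [47.9 55.8 66. ]
(222, 266) [520.6 -76.9  66. ] [-48.3 -32.5  66. ]
(333, 266) [615.4 -93.2  66. ] [ 48.  -32.1  66. ]
[577.24280229 -29.04030637 185.84706823] [-88.03992116  89.84818959 172.11340111] [ -0.80478839  24.39048994 185.84706823]
[[278.06538343 184.24674996]]
[[277.67922486 262.71049707]]
```

View pics/wz.png

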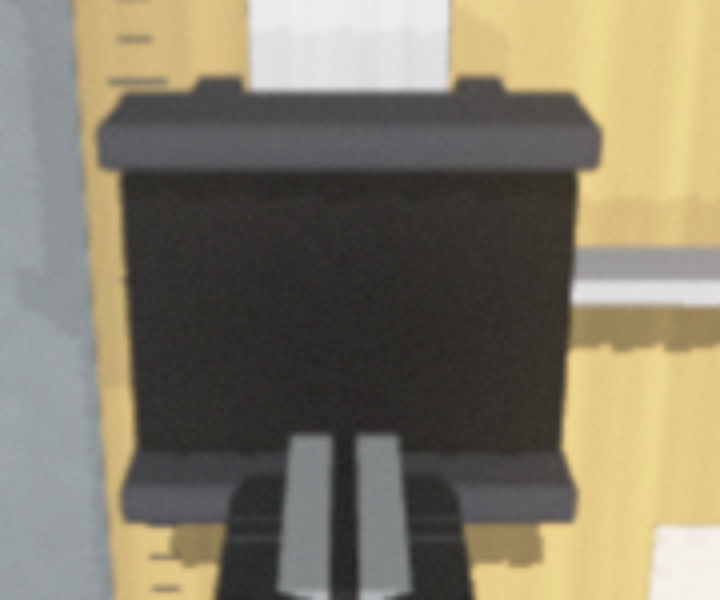

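Wrist view agrees with the fit to about 1.5 mm (carriage near q≈7). The tip is about 17 mm toward the pin side of the plate centre, with about 6 mm clear to the cheek. Descending to just above the plate.

>>> {"op": "apply_moves", "data": {
  "targets": [
    [[0,0,-8],[0,0,0],0],
    [[0,0,-22],[0,0,0],0],
    [[0,0,-38],[0,0,0],0],
    [[0,0,-54],[0,0,0],0],
    [[0,0,-68],[0,0,0],0],
    [[0,0,-80],[0,0,0],0],
    [[0,0,-89],[0,0,0],0],
    [[0,0,-95],[0,0,0],0],
    [[0,0,-98],[0,0,0],0],
    [[0,0,-98],[0,0,0],0]
  ]
}}

```text
clock: 3.75
position: [577.2, -29.0, 87.7]
orientation: [-88.1, 89.8, 172.1]
ft_force: [-0.6, 0.5, -0.3]
opening: -0.2
```

```bash
cat > st.py <<'E'
from rig import manip
from h import *
s=manip.sense();print(s["clock"],s["position"].round(2),s["orientation"].round(2),"f",s["ft_force"].round(2),"rail",R.from_euler('z',10,degrees=True).apply(s["position"]-[573.8,-53.2,0]).round(2),"frail",R.from_euler('z',10,degrees=True).apply(s["ft_force"]).round(2))
E
python3 st.py; python3 - <<'E'
from rig import manip
import cv2
for n in ("scene","side"):
    im=manip.capture(n)["pixels"][:,:,::-1]
    im=im[100:320,130:350] if n=="scene" else im[100:280,200:400]
    cv2.imwrite(f"pics/{n}2.png",cv2.resize(im,None,fx=2.7,fy=2.7))
E
```

```text
3.75 [577.19 -29.01  87.71] [-88.06  89.84 172.1 ] f [-0.58  0.48 -0.3 ] rail [-0.86 24.41 87.71] frail [-0.65  0.37 -0.3 ]
```

View pics/scene2.png

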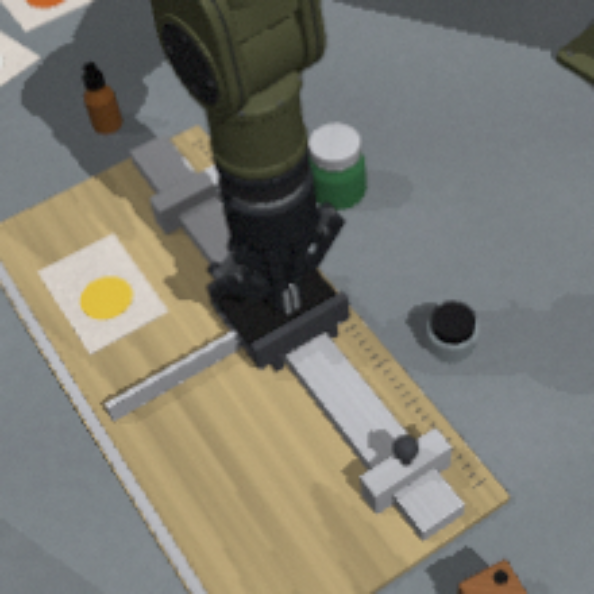

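View pics/side2.png

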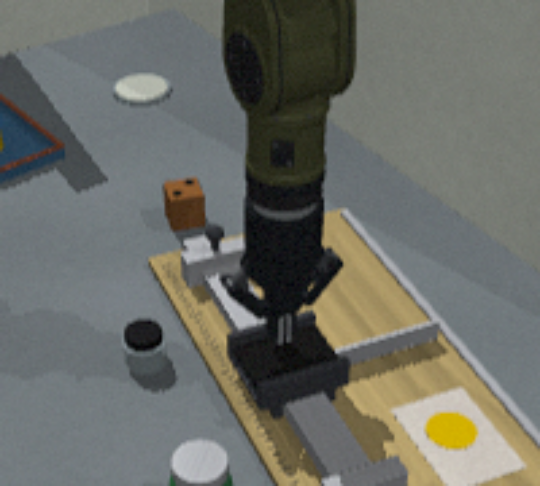

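The fingers are in the well, just short of the pin-side cheek. Now pressing in small steps.

>>> {"op": "apply_moves", "data": {
  "targets": [
    [[0,0,-2],[0,0,0],0],
    [[0,0,-4],[0,0,0],0],
    [[0,0,-6],[0,0,0],0],
    [[0,0,-8],[0,0,0],0],
    [[0,0,-9],[0,0,0],0],
    [[0,0,-10],[0,0,0],0],
    [[0,0,-10],[0,0,0],0]
  ]
}}

```text
clock: 4.55
position: [577.7, -29.1, 78.9]
orientation: [-90.9, 89.9, 169.3]
ft_force: [-1.8, 0.1, 6.3]
opening: 0.3
```

```bash
python3 st.py
```

```text
4.55 [577.69 -29.13  78.95] [-90.87  89.92 169.28] f [-1.77  0.12  6.3 ] rail [-0.35 24.38 78.95] frail [-1.77 -0.19  6.3 ]
```

>>> {"op": "apply_moves", "data": {
  "targets": [
    [[0,0,-1],[0,0,0],0],
    [[0,0,-2],[0,0,0],0],
    [[0,0,-3],[0,0,0],0],
    [[0,0,-4],[0,0,0],0],
    [[0,0,-5],[0,0,0],0],
    [[0,0,-5],[0,0,0],0],
    [[0,0,-5],[0,0,0],0]
  ]
}}

```text
clock: 5.25
position: [577.8, -29.1, 77.0]
orientation: [130.5, 90.0, 30.6]
ft_force: [-5.5, 1.2, 20.0]
opening: -0.4
```

```bash
python3 st.py
```

```text
5.25 [577.76 -29.11  76.96] [130.48  89.98  30.63] f [-5.53  1.22 19.97] rail [-0.28 24.41 76.96] frail [-5.66  0.24 19.97]
```

More force than the plate should take (20 N, and 5.7 N sideways). Looking before pushing.

```bash
python3 - <<'E'
from rig import manip
import cv2,numpy as np
for n,(a,b,c,d) in {"scene":(190,260,170,270),"side":(190,260,260,350),"wrist":(100,300,150,410)}.items():
    im=manip.capture(n)["pixels"][a:b,c:d,::-1]
    cv2.imwrite(f"pics/{n}3.png",cv2.resize(im,None,fx=600/(b-a)/1.1 if n!="wrist" else 3,fy=600/(b-a)/1.1 if n!="wrist" else 3,interpolation=cv2.INTER_CUBIC))
E
python3 st.py
```

```text
5.4 [577.75 -29.13  76.93] [130.71  89.98  30.86] f [-7.01  0.34 19.89] rail [-0.29 24.39 76.93] frail [-6.96 -0.88 19.89]
```

View pics/scene3.png

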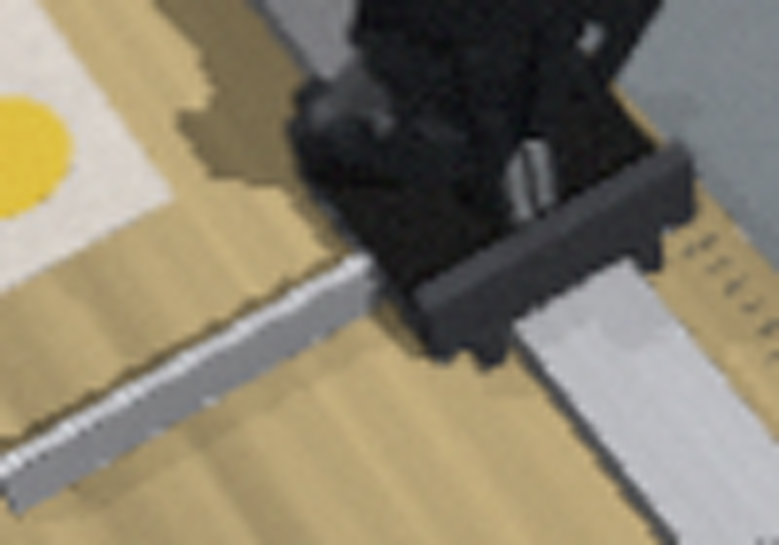

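View pics/side3.png

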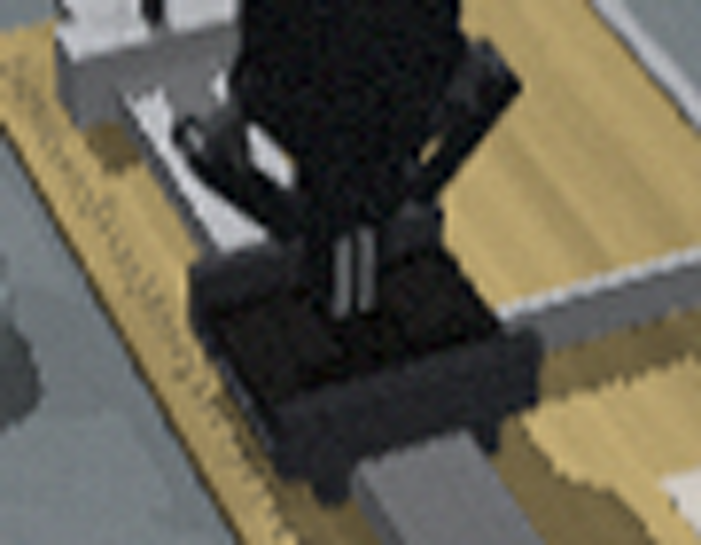

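View pics/wrist3.png

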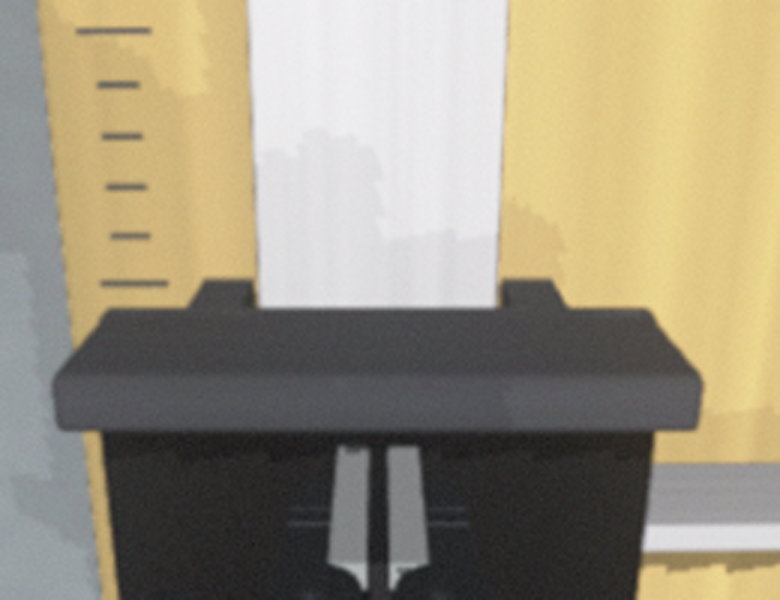

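Only the fingertips are in the well, so the plate is most likely bottomed, with the closed tips standing about 30 mm ahead of the TCP. Easing back up to mid-travel and checking the force.

>>> {"op": "apply_moves", "data": {
  "targets": [
    [[0,0,0],[0,0,0],0],
    [[0,0,1],[0,0,0],0],
    [[0,0,1.5],[0,0,0],0],
    [[0,0,1.5],[0,0,0],0]
  ]
}}

```text
clock: 5.8
position: [577.7, -29.1, 79.4]
orientation: [114.0, 90.0, 14.2]
ft_force: [-1.6, 0.3, 5.9]
opening: -0.4
```

```bash
python3 st.py
```

```text
5.8 [577.67 -29.11  79.35] [114.02  89.95  14.18] f [-1.58  0.32  5.95] rail [-0.37 24.4  79.35] frail [-1.62  0.04  5.95]
```

>>> {"op": "apply_moves", "data": {
  "targets": [
    [[0,0,0.5],[0,0,0],0],
    [[0,0,1],[0,0,0],0],
    [[0,0,1],[0,0,0],0]
  ]
}}

```text
clock: 6.1
position: [577.7, -29.1, 80.2]
orientation: [113.2, 90.0, 13.4]
ft_force: [-0.4, 0.7, 0.7]
opening: -0.1
```

```bash
python3 st.py
```

```text
6.1 [577.67 -29.12  80.19] [113.21  89.96  13.36] f [-0.37  0.68  0.67] rail [-0.37 24.39 80.19] frail [-0.48  0.61  0.67]
```

The force vanished at TCP z≈80, so contact is at the stated 25 mm. The 20 N at 3 mm needs explaining, so I'll check where the tips stand in the saved pictures.

```bash
python3 - <<'E'
from rig import manip
from h import *
import cv2
Rr=R.from_euler('z',10,degrees=True); O=np.array([573.8,-53.2,0])
acc={}
for n in ("side","scene"):
    c=manip.capture(n); im=sum(manip.capture(n)["pixels"].astype(float) for _ in range(4))/4; acc[n]=im
    np.save(f"rest_{n}.npy",im)
    for P in [(0,24.4,55),(0,35.4,55),(0,13.4,55),(50,7,55),(-50,7,55),(0,42,66)]:
        print(n,P,proj(c,Rr.inv().apply(P)+O).round(1))
a=acc["side"][185:255,255:350,::-1]; cv2.imwrite("pics/side4.png",cv2.resize(np.clip(a*4,0,255).astype(np.uint8),None,fx=8,fy=8,interpolation=cv2.INTER_CUBIC))
a=acc["scene"][185:260,180:280,::-1]; cv2.imwrite("pics/scene4.png",cv2.resize(np.clip(a*4,0,255).astype(np.uint8),None,fx=7.8,fy=7.8,interpolation=cv2.INTER_CUBIC))
E
python3 st.py
```

```text
side (0, 24.4, 55) [[303.4 227. ]]
side (0, 35.4, 55) [[301.8 224.7]]
side (0, 13.4, 55) [[305.  229.5]]
side (50, 7, 55) [[322.  226.2]]
side (-50, 7, 55) [[289.4 235.7]]
side (0, 42, 66) [[300.9 220.4]]
scene (0, 24.4, 55) [[236.3 214.7]]
scene (0, 35.4, 55) [[238.7 217.7]]
scene (0, 13.4, 55) [[234.  211.7]]
scene (50, 7, 55) [[215.4 219.7]]
scene (-50, 7, 55) [[249.4 200.6]]
scene (0, 42, 66) [[239.7 216.9]]
6.6 [577.61 -29.1   80.23] [120.82  89.97  20.98] f [-0.99 -0.15  0.48] rail [-0.43 24.39 80.23] frail [-0.95 -0.32  0.48]
```

View pics/side4.png

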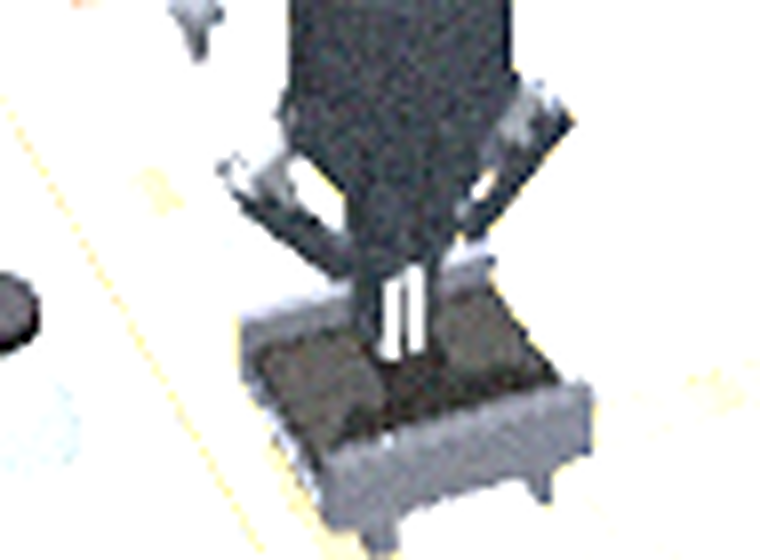

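View pics/scene4.png

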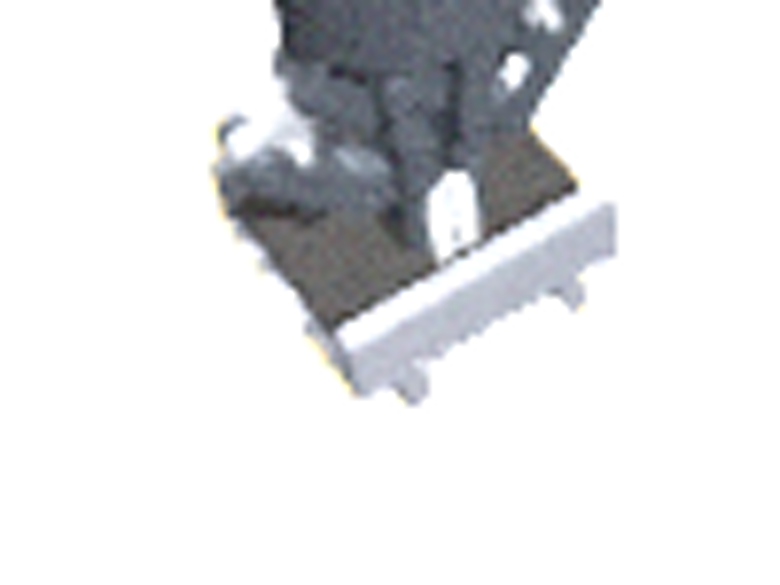

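>>> {"op": "apply_moves", "data": {
  "targets": [
    [[0,0,-1.5],[0,0,0],0],
    [[0,0,-3],[0,0,0],0],
    [[0,0,-4.5],[0,0,0],0],
    [[0,0,-5.5],[0,0,0],0],
    [[0,0,-5.5],[0,0,0],0]
  ]
}}

```text
clock: 7.1
position: [577.7, -29.1, 77.0]
orientation: [105.0, 89.9, 5.1]
ft_force: [-5.0, 0.0, 15.7]
opening: 0.2
```

```bash
python3 st.py; python3 - <<'E'
from rig import manip
from h import *
import cv2
for n,(a,b,c,d) in {"side":(185,255,255,350),"scene":(185,260,180,280)}.items():
    im=sum(manip.capture(n)["pixels"].astype(float) for _ in range(5))/5; np.save(f"press_{n}.npy",im)
    r=np.load(f"rest_{n}.npy")
    z=lambda im:cv2.resize(np.clip(im[a:b,c:d,::-1]*4,0,255).astype(np.uint8),None,fx=7.8 if n=="scene" else 8,fy=7.8 if n=="scene" else 8,interpolation=cv2.INTER_CUBIC)
    cv2.imwrite(f"pics/{n}5.png",z(im)); cv2.imwrite(f"pics/{n}d.png",z(abs(im-r)*1.5))
E
python3 st.py
```

```text
7.1 [577.68 -29.11  76.96] [104.95  89.89   5.1 ] f [-5.030e+00  1.000e-02  1.574e+01] rail [-0.36 24.4  76.96] frail [-4.96 -0.86 15.74]
7.6 [577.66 -29.1   76.95] [103.81  89.89   3.97] f [-4.4   0.27 15.65] rail [-0.38 24.4  76.95] frail [-4.38 -0.5  15.65]
```

View pics/side5.png

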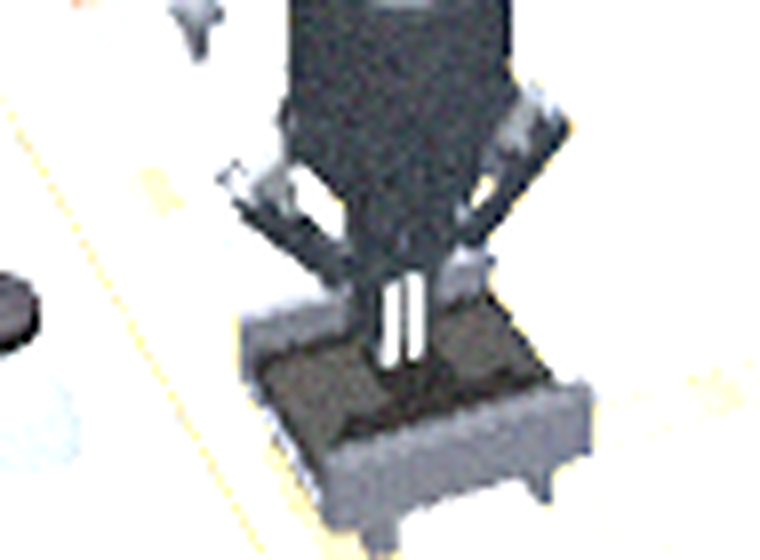

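View pics/sided.png

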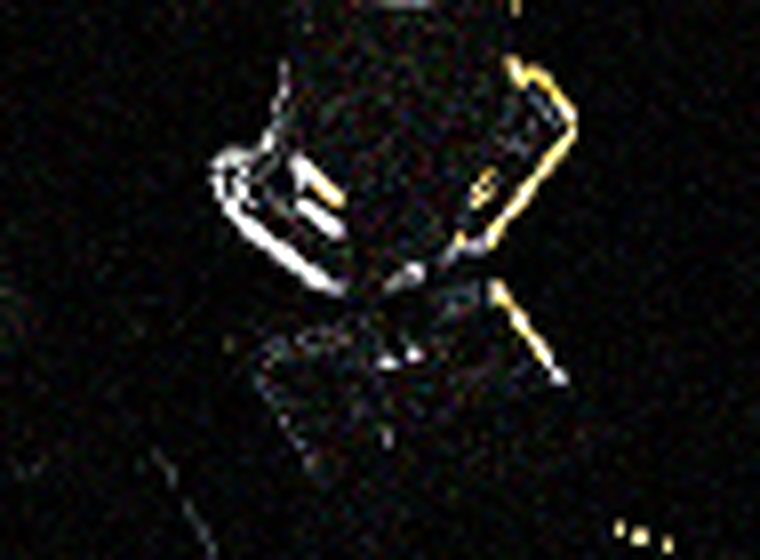

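View pics/scened.png

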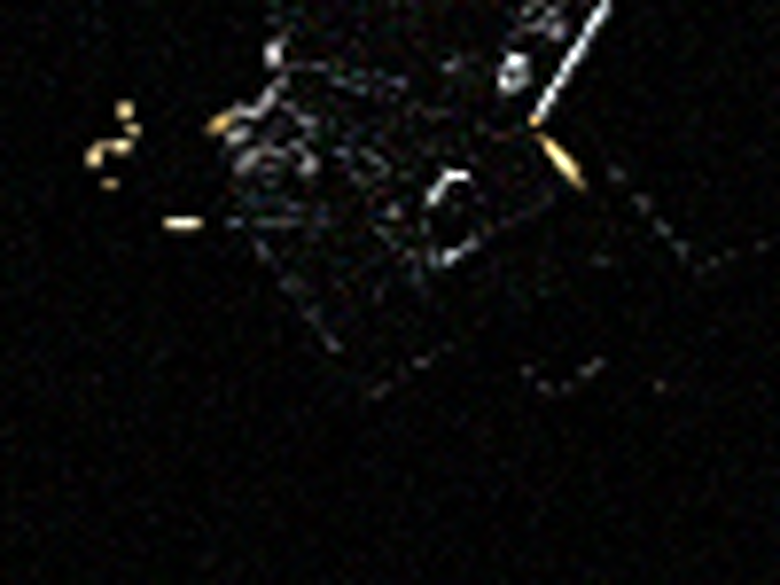

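```bash
python3 - <<'E'
from rig import manip
from h import *
c=manip.capture("side"); Rr=R.from_euler('z',10,degrees=True); O=np.array([573.8,-53.2,0])
for z in (55,52,47): print(z,[proj(c,Rr.inv().apply((48,y,z))+O).round(2)[0] for y in (0,10,20)])
r=np.load("rest_side.npy").sum(2);p=np.load("press_side.npy").sum(2)
for v in range(221,232):
    def e(im):
        L=im[v,305:330]; lo,hi=60,L[-6:].mean(); t=(lo+hi)/2; i=np.where(L>t)[0][0]; return 305+i-1+(t-L[i-1])/(L[i]-L[i-1])
    print(v,round(e(r),2),round(e(p),2))
E
```

```text
55 [array([322.43, 227.93]), array([320.87, 225.74]), array([319.33, 223.59])]
52 [array([322.38, 228.71]), array([320.82, 226.53]), array([319.28, 224.37])]
47 [array([322.3 , 230.01]), array([320.74, 227.82]), array([319.2 , 225.67])]
221 306.82 306.77
222 306.81 306.79
223 318.52 318.29
224 319.35 318.61
225 320.28 319.33
226 320.61 320.28
227 321.4 320.68
228 322.48 321.65
229 323.06 322.45
230 323.38 322.99
231 324.32 323.64
```

The plate edge shifted about 0.6 px in the side view. That is about 3 mm of travel, matching the tip height, but there is a hard stop at TCP z≈77, so something else may be touching (a finger on the cheek). I'll lift off, shift 8 mm away from the cheek, and press again.

>>> {"op": "apply_moves", "data": {
  "targets": [
    [[0,0,0],[0,0,0],0],
    [[0,0,3],[0,0,0],0],
    [[0,0,7],[0,0,0],0],
    [[-0.7,-4,7],[0,0,0],0],
    [[-1.4,-8,7],[0,0,0],0],
    [[-1.4,-8,4],[0,0,0],0],
    [[-1.4,-8,2],[0,0,0],0],
    [[-1.4,-8,0.5],[0,0,0],0],
    [[-1.4,-8,-0.5],[0,0,0],0],
    [[-1.4,-8,-1],[0,0,0],0],
    [[-1.4,-8,-1],[0,0,0],0]
  ]
}}

```text
clock: 8.75
position: [576.3, -37.4, 77.0]
orientation: [88.9, 89.9, -10.9]
ft_force: [-3.1, -1.3, 10.3]
opening: 0.3
```

```bash
python3 st.py
```

```text
8.75 [576.32 -37.36  77.04] [ 88.92  89.86 -10.93] f [-3.08 -1.32 10.31] rail [-0.27 16.04 77.04] frail [-2.8  -1.83 10.31]
```

```bash
python3 - <<'E'
from rig import manip
from h import *
import pickle
z=pickle.load(open("cap0.pkl","rb"))["side"]["pixels"].astype(float).sum(2)
n=sum(manip.capture("side")["pixels"].astype(float) for _ in range(3)).sum(2)/3
r=np.load("rest_side.npy").sum(2);p=np.load("press_side.npy").sum(2)
A=[]
for v in range(223,232):
    def e(im):
        L=im[v,305:330]; lo,hi=60,L[-6:].mean(); t=(lo+hi)/2; i=np.where(L>t)[0][0]; return 305+i-1+(t-L[i-1])/(L[i]-L[i-1])
    A.append([e(z),e(r),e(p),e(n)])
print(np.round(A,2),np.mean(A,0))
E
python3 st.py
```

```text
[[318.53 318.52 318.29 307.94]
 [319.37 319.35 318.61 305.06]
 [320.32 320.28 319.33 305.08]
 [320.61 320.61 320.28 305.03]
 [321.41 321.4  320.68 307.98]
 [322.47 322.48 321.65 321.65]
 [323.12 323.06 322.45 307.94]
 [323.42 323.38 322.99 308.24]
 [324.33 324.32 323.64 305.81]] [321.50881324 321.48757538 320.87906671 308.30334504]
8.9 [576.29 -37.33  77.02] [ 89.28  89.86 -10.57] f [-3.42 -0.48 10.57] rail [-0.3  16.06 77.02] frail [-3.28 -1.06 10.57]
```

At rest, the plate edge matches the very first picture. It is now about 3 mm down by both image and tip height, so the brake should be free. Starting the push gently, keeping the press.

>>> {"op": "apply_moves", "data": {
  "targets": [
    [[0,0,-1.5],[0,0,0],0],
    [[0.2,1,-1.5],[0,0,0],0],
    [[0.5,3,-1.5],[0,0,0],0],
    [[1,6,-1.5],[0,0,0],0],
    [[1.7,10,-1.5],[0,0,0],0],
    [[2.6,15,-1.5],[0,0,0],0],
    [[3.5,20,-1.5],[0,0,0],0],
    [[4.2,24,-1.5],[0,0,0],0],
    [[4.4,25,-1.5],[0,0,0],0]
  ]
}}

```text
clock: 9.8
position: [580.7, -12.1, 77.0]
orientation: [87.7, 89.8, -12.1]
ft_force: [-3.4, -1.3, 12.1]
opening: 0.1
```

```bash
python3 st.py; python3 - <<'E'
from rig import manip
import cv2
for n in ("scene","side"):
    im=manip.capture(n)["pixels"][:,:,::-1]
    im=im[130:350,110:330] if n=="scene" else im[100:280,200:400]
    cv2.imwrite(f"pics/{n}6.png",cv2.resize(im,None,fx=2.7,fy=2.7))
E
```

```text
9.8 [580.69 -12.08  76.99] [ 87.72  89.82 -12.11] f [-3.44 -1.29 12.15] rail [-0.35 41.69 76.99] frail [-3.17 -1.86 12.15]
```

View pics/scene6.png

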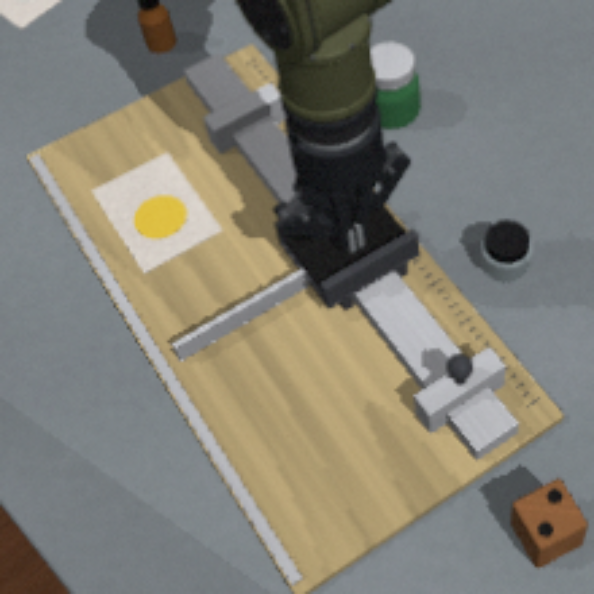

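The carriage rides with the fingertips: the fence end moved from (165,330) to (177,352), with only about 2 N along the rail. The brake is free, so I'll continue.

>>> {"op": "apply_moves", "data": {
  "targets": [
    [[0.3,2,-1.6],[0,0,0],0],
    [[0.9,5,-1.6],[0,0,0],0],
    [[1.9,11,-1.6],[0,0,0],0],
    [[3.2,18,-1.6],[0,0,0],0],
    [[4.6,26,-1.6],[0,0,0],0],
    [[6.2,35,-1.6],[0,0,0],0],
    [[7.8,44,-1.6],[0,0,0],0],
    [[9.3,53,-1.6],[0,0,0],0],
    [[10.8,61,-1.6],[0,0,0],0],
    [[11.8,67,-1.6],[0,0,0],0],
    [[12.3,70,-1.6],[0,0,0],0],
    [[12.3,70,-1.6],[0,0,0],0]
  ]
}}

```text
clock: 11.1
position: [593.0, 58.9, 77.0]
orientation: [114.9, 89.8, 15.2]
ft_force: [-4.0, 1.5, 11.5]
opening: -0.2
```

```bash
python3 st.py
```

```text
11.1 [593.01  58.92  76.99] [114.94  89.77  15.16] f [-4.03  1.49 11.54] rail [ -0.55 113.76  76.99] frail [-4.22  0.76 11.54]
```

>>> {"op": "apply_moves", "data": {
  "targets": [
    [[0.4,2,-1.6],[0,0,0],0],
    [[1,6,-1.6],[0,0,0],0],
    [[2.1,12,-1.6],[0,0,0],0],
    [[3.3,19,-1.6],[0,0,0],0],
    [[4.6,26,-1.6],[0,0,0],0],
    [[5.6,32,-1.6],[0,0,0],0],
    [[6.5,37,-1.6],[0,0,0],0],
    [[7.1,40,-1.6],[0,0,0],0],
    [[7.2,41,-1.6],[0,0,0],0]
  ]
}}

```text
clock: 12.0
position: [600.2, 100.4, 77.0]
orientation: [118.4, 89.7, 18.6]
ft_force: [-3.3, 0.0, 12.6]
opening: 0.1
```

```bash
python3 st.py;  python3 - <<'E'
from rig import manip
import cv2
for n in ("scene","side","wrist"):
    im=manip.capture(n)["pixels"][:,:,::-1]
    im=im[190:300,190:320] if n=="scene" else im[170:260,240:350] if n=="side" else im
    cv2.imwrite(f"pics/{n}7.png",cv2.resize(im,None,fx=5,fy=5,interpolation=cv2.INTER_CUBIC) if n!="wrist" else im)
E
```

```text
12.0 [600.21 100.43  77.01] [118.41  89.72  18.65] f [-3.26  0.04 12.55] rail [ -0.67 155.88  77.01] frail [-3.22 -0.53 12.55]
```

View pics/scene7.png

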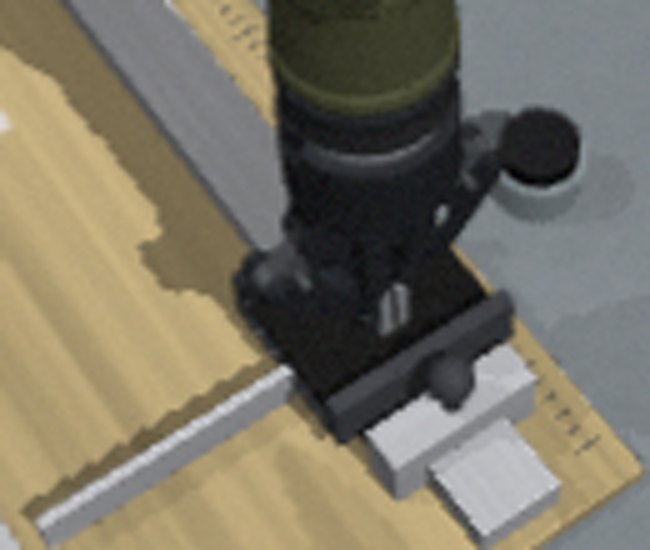

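View pics/wrist7.png

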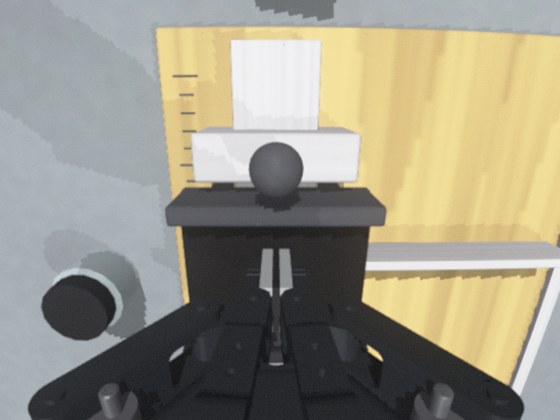

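About 6 mm of gap remains to the stop: in the wrist view the cheek is just short of the block at about (277,188). Creeping in with a little overtravel.

>>> {"op": "apply_moves", "data": {
  "targets": [
    [[0.2,1,-1.6],[0,0,0],0],
    [[0.5,3,-1.6],[0,0,0],0],
    [[0.9,5,-1.6],[0,0,0],0],
    [[1.2,7,-1.6],[0,0,0],0],
    [[1.6,9,-1.6],[0,0,0],0],
    [[1.9,11,-1.6],[0,0,0],0],
    [[1.9,11,-1.6],[0,0,0],0],
    [[1.9,11,-1.6],[0,0,0],0]
  ]
}}

```text
clock: 12.95
position: [602.0, 108.9, 77.0]
orientation: [68.4, 89.6, -31.5]
ft_force: [-3.6, -7.7, 13.6]
opening: -0.3
```

```bash
python3 st.py;  python3 - <<'E'
from rig import manip
import cv2
for n in ("scene","wrist"):
    im=manip.capture(n)["pixels"][:,:,::-1]
    im=im[190:300,190:320] if n=="scene" else im[100:250,150:400]
    cv2.imwrite(f"pics/{n}8.png",cv2.resize(im,None,fx=5 if n=="scene" else 3.2,fy=5 if n=="scene" else 3.2,interpolation=cv2.INTER_CUBIC))
E
```

```text
12.95 [601.99 108.88  77.02] [ 68.38  89.63 -31.47] f [-3.61 -7.74 13.61] rail [ -0.38 164.51  77.02] frail [-2.21 -8.25 13.61]
```

View pics/scene8.png

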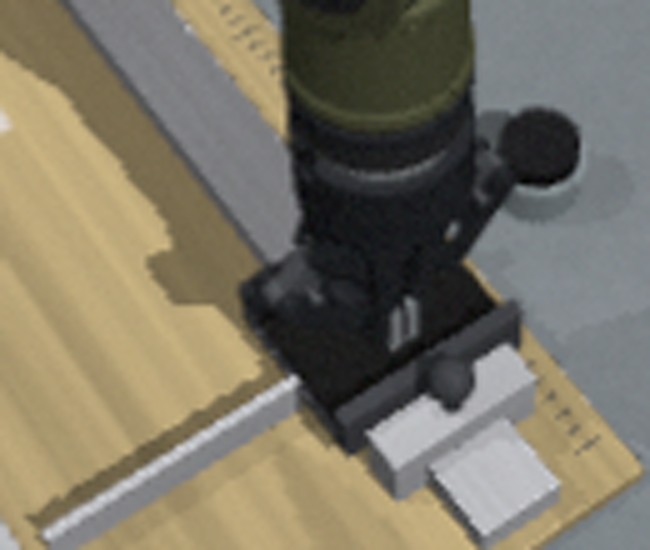

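View pics/wrist8.png

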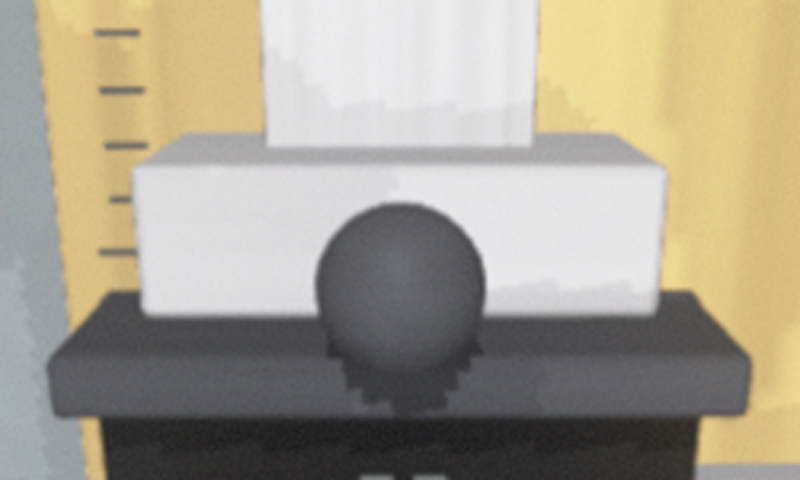

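The carriage is against the pinned stop: the cheek abuts the block with no gap in the wrist view, and there is an 8 N reaction along the rail. Now lifting straight up while keeping a slight bias toward the stop.

>>> {"op": "apply_moves", "data": {
  "targets": [
    [[0.1,1,-0.5],[0,0,0],0],
    [[0.1,1,0.5],[0,0,0],0],
    [[0.1,1,2],[0,0,0],0],
    [[0.1,1,4],[0,0,0],0],
    [[0.1,1,7],[0,0,0],0],
    [[0.1,1,12],[0,0,0],0],
    [[0,0,20],[0,0,0],0],
    [[0,0,35],[0,0,0],0],
    [[0,0,55],[0,0,0],0],
    [[0,0,80],[0,0,0],0],
    [[0,-10,105],[0,0,0],0],
    [[0,-20,125],[0,0,0],0]
  ]
}}

```text
clock: 14.25
position: [602.4, 89.0, 204.1]
orientation: [77.8, 89.6, -22.0]
ft_force: [0.7, 0.1, -0.1]
opening: -0.2
```

>>> {"op": "apply_moves", "data": {
  "targets": [
    [[-10,-20,20],[0,0,0],0],
    [[-30,-50,40],[0,0,0],0],
    [[-50,-80,60],[0,0,0],0],
    [[-70,-110,70],[0,0,0],0],
    [[-80,-125,75],[0,0,0],0],
    [[-80,-125,75],[0,0,0],0],
    [[-80,-125,75],[0,0,0],0]
  ]
}}

```text
clock: 14.95
position: [522.7, -35.7, 279.1]
orientation: [85.0, 89.5, -14.8]
ft_force: [-0.7, 0.7, 0.3]
opening: 0.3
```

```bash
python3 st.py;  python3 - <<'E'
from rig import manip
import cv2,pickle
from h import *
d={}
for n in ("scene","side","wrist"):
    c=manip.capture(n); d[n]=c; im=c["pixels"][:,:,::-1]
    im=cv2.resize(im[130:350,110:330],None,fx=2.7,fy=2.7) if n=="scene" else cv2.resize(im[160:340,240:440],None,fx=3.3,fy=3.3) if n=="side" else im
    cv2.imwrite(f"pics/{n}9.png",im)
pickle.dump(d,open("cap9.pkl","wb"))
E
```

```text
14.95 [522.74 -35.71 279.1 ] [ 85.03  89.53 -14.8 ] f [-0.68  0.74  0.31] rail [-53.32   8.36 279.1 ] frail [-0.8   0.62  0.31]
```

View pics/scene9.png

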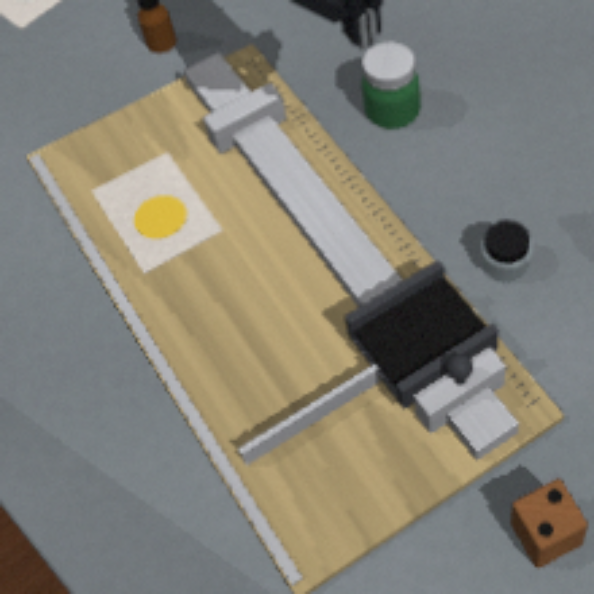

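View pics/side9.png

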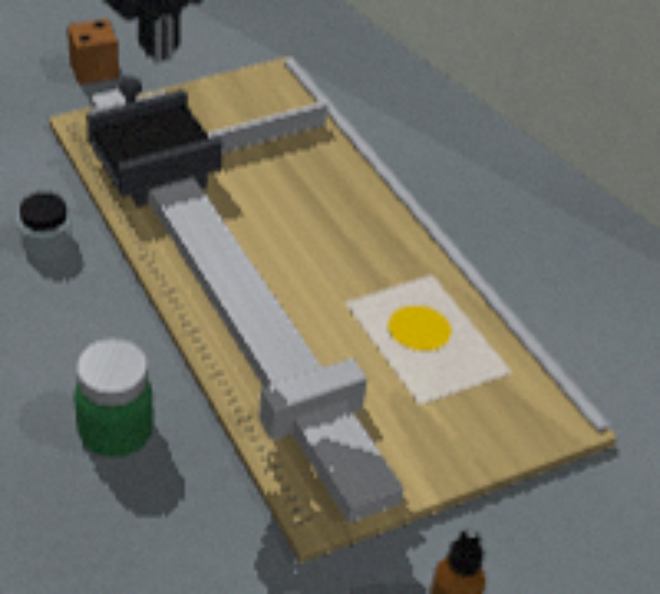

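View pics/wrist9.png

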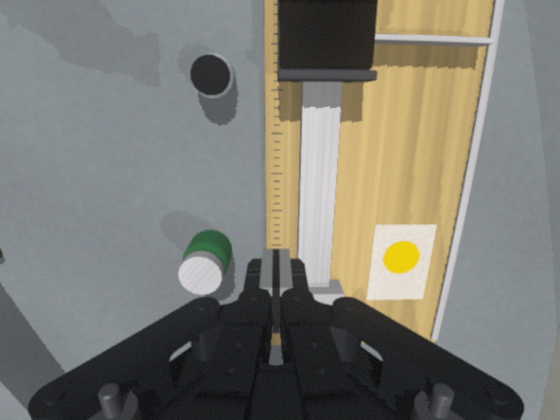

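The carriage sits against the pinned stop, the bystanders look unmoved, and the arm is clear. I'll check numerically that the carriage didn't shift while lifting, and that the plate is up.

```bash
python3 - <<'E'
import cv2,pickle
from h import *
d=pickle.load(open("cap9.pkl","rb")); c0=pickle.load(open("cap0.pkl","rb"))
now=cv2.resize(d["scene"]["pixels"][190:300,190:320,::-1],None,fx=5,fy=5,interpolation=cv2.INTER_CUBIC)
old=cv2.imread("pics/scene8.png"); cv2.imwrite("pics/now10.png",now)
g=lambda a,s:cv2.cvtColor(a,cv2.COLOR_BGR2GRAY)[s].astype(np.float32)
for s in [(slice(370,480),slice(300,370)),(slice(460,550),slice(40,180)),(slice(300,345),slice(480,560))]:
    print("pressed->now shift px",np.array(cv2.phaseCorrelate(g(old,s),g(now,s))[0])/5)
# best q by matching fence and cheek between initial and now
Rr=R.from_euler('z',-10,degrees=True); O=np.array([573.8,-53.2,0])
P=lambda c,x,y,z:proj(c,Rr.apply((x,y,z))+O)[0]
for n in("scene","side"):
    c=d[n]; a=cv2.cvtColor(c0[n]["pixels"],cv2.COLOR_RGB2GRAY); b=cv2.cvtColor(c["pixels"],cv2.COLOR_RGB2GRAY)
    for nm,x in (("dropper",None),):
        pass
    K=lambda q:np.array([P(c,xx,q+yy,zz) for xx,yy,zz in((50,-45,66),(-50,-45,66),(50,45,66),(-50,45,66))]).round(1).tolist()
    print(n,"q150",K(150),"q153",K(153))
    for nm,w in {"scene":{"dropper":(150,180,120,155),"jar":(240,270,142,180),"pot":(285,310,205,235),"block":(298,330,305,342)},"side":{"dropper":(365,392,318,356),"jar":(258,290,260,300),"pot":(242,265,215,240),"block":(257,278,163,184)}}[n].items():
        sl=(slice(w[2],w[3]),slice(w[0],w[1])); print(nm,np.round(cv2.phaseCorrelate(a[sl].astype(np.float32),b[sl].astype(np.float32))[0],2))
im=d["side"]["pixels"].astype(float)
cv2.imwrite("pics/side11.png",cv2.resize(np.clip(im[170:240,245:340,::-1]*3,0,255).astype(np.uint8),None,fx=8,fy=8,interpolation=cv2.INTER_CUBIC))
E
```

```text
pressed->now shift px [ 0.00060622 -0.00660445]
pressed->now shift px [-0.01134671 -0.01054634]
pressed->now shift px [0.01871236 0.09226055]
scene q150 [[236.0, 245.5], [271.3, 224.4], [257.5, 274.0], [293.6, 251.0]] q153 [[236.7, 246.4], [272.0, 225.3], [258.2, 275.0], [294.4, 251.9]]
dropper [-0.32  0.51]
jar [-0.16 -0.04]
pot [ 0.58 -0.04]
block [ 0.05 -0.04]
side q150 [[307.6, 203.3], [276.5, 211.7], [295.7, 186.9], [266.0, 194.5]] q153 [[307.2, 202.7], [276.2, 211.1], [295.4, 186.3], [265.6, 193.9]]
dropper [ 0.48 -0.01]
jar [0.01 0.05]
pot [0.06 0.55]
block [-0.04  0.09]
```

View pics/side11.png

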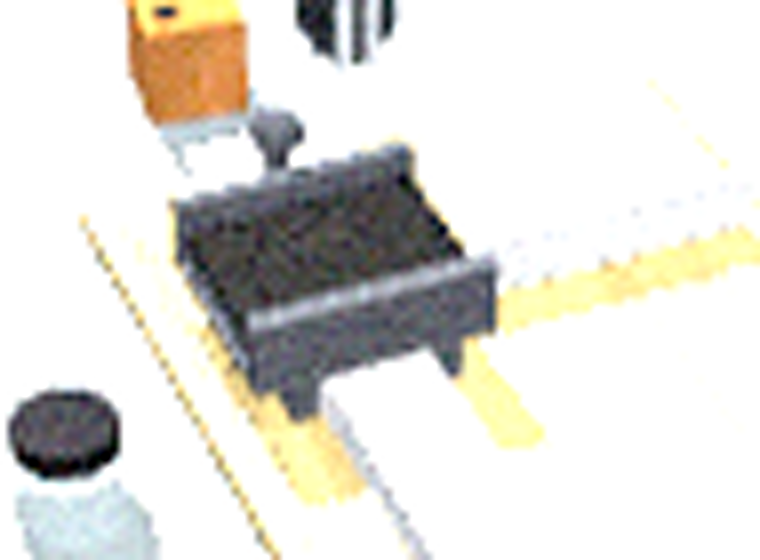

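View pics/now10.png

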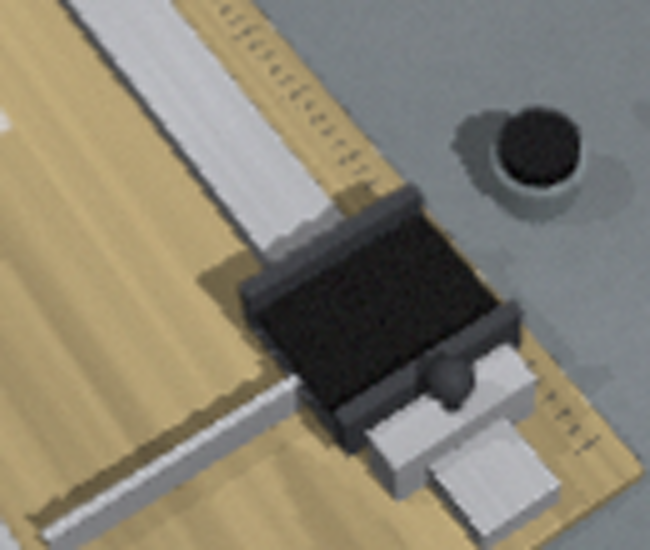

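The measured cheek corners match q=153 mm in both views: scene (294,252) against a predicted (294.4,251.9), and side (276.2,210.6) against (276.2,211.1). Handing in.

```bash
python3 -c "
from rig import manip
print(manip.hand_in(), manip.sense()['clock'])"
```

```text
the job is handed in; nothing more can be done
the job is handed in; nothing more can be done
```

I pressed the carriage plate with closed fingertips, pushed the carriage about 147 mm along the rail to the ball-pin stop, lifted straight off and handed in. The arm moves ended at about 15 s; no verdict was reported.

**Last checks**
- **Carriage:** the cheek corners match the at-stop position (153 mm along the rail) to about 0.5 px in both views. The wrist view showed no gap to the stop while pressed. The carriage moved less than 0.1 px when I released it.
- **Plate:** I lifted the fingers well clear and the final picture looks like the plate is up. I did not measure its height after the last release. After an earlier press and release it did return to its starting height.
- **Bystanders:** all four moved 0.6 px or less in the pictures, roughly a millimetre.
- **Arm:** clear of everything, with wrist force near zero.

**What disagreed:** the plate met a hard stop about 3 mm down, with 10–20 N on it, instead of travelling the stated 8 mm at 8.5 N. I did not find out why. The picture shift and the tip height both gave about 3 mm. The carriage then rolled with only about 2 N along the rail, so the brake was free during the push.

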